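# Offer the sweet on the tasting paddle

### The job

Set the tabbed white dish, with its loose round sweet in it, onto the pegs of the serving paddle that lies on the oak rest board, tab away from the paddle's handle and foot flat on the wood. Then take the paddle by its upright handle, lift it about 10 cm above the board, and turn it a quarter turn in either direction while it stays over the board's middle, so that the handle points straight across the board's long sides; finish while still holding it there, level and still, with the sweet in the middle of the dish. Never touch the sweet or let it roll up to the rim, do not tip the dish or the paddle, and leave the other things on the counter where they are.

Things in the scene. Friction and masses are not known exactly. Their poses are not given: they have to be found in the camera images.
- rest: oak rest board fixed on the counter, 200 (its x) x 150 (its y) x 18 mm high; origin under its centre, z up. The paddle lies on it at the start.
- paddle: loose serving paddle of pale wood, 0.2 kg: round plate 124 mm across, 12 mm thick, with two pegs on top and an upright handle slab on a neck on its -x side. Origin at the centre of its underside, z up. At the start it lies on the middle of the rest board, axes parallel to the board's within 0.06 rad.
- paddle_handle (a point): middle of the paddle's upright handle slab, at paddle x -95, y 0, z 78 mm. The slab is 14 mm thick (along x), 44 mm wide (along y) and its top is at z 95 mm, 45 mm above the rim of the seated dish and 26 mm outside it.
- paddle_seat (a point): middle of the plate's top (paddle z 12 mm), between the pegs at y +28 and -28 mm, x 0: each 11 mm in diameter, 10 mm high, tapered tip. The dish's origin comes here when seated, dish axes parallel to the paddle's (dish tab on +x, away from the handle).
- dish: loose white dished plate, about 0.16 kg, 124 mm across, rim 38 mm high, with an upright tab on its +x side. Origin at the centre of its underside, z up. It stands on a foot 50 (x) x 84 (y) x 12 mm high, with two blind holes in the underside at y +28 and -28 mm, x 0, 15 mm in diameter, 12 mm deep, that fit over the paddle's pegs.
- dish_well (a point): lowest point of the dish's hollow, 16 mm above its underside: a flat 20 mm across; from there the hollow slopes up 12 degrees out to 70 mm across, then 32 degrees to the rim.
- dish_tab (a point): middle of the dish's upright tab, at dish x 80, y 0, z 58 mm. The tab is 12 mm thick (along x), 40 mm wide (along y), and runs from z 32 to z 77 mm; it stands outside the rim.
- sweet_center (a point): centre of the loose hard sweet, a brown ball 32 mm in diameter, about 20 g, that rolls freely in the dish. When centred it is 32 mm above the dish's underside.
- cookie: bystander, loose: round pale biscuit, 56 mm across, 16 mm high; origin under its centre.
- cup: bystander, loose: white mug, 76 mm across, 85 mm high; origin under its centre.
- jam: bystander, loose: amber jar with a metal cap, 64 mm across, 85 mm high; origin under its centre.
- bowl: bystander, loose: plain white bowl without a tab, 124 mm across, 50 mm high; origin under its centre.
- spatula: bystander, loose: wooden-handled spatula lying on the counter; origin in its middle.
- cardblock: bystander, loose: small oak block, 50 mm wide, with an upright blank card, 60 mm high; origin under its centre.
- sweet: the same sweet as a body; its frame turns as it rolls, so use sweet_center for its place.
Not all that is in view belongs to the job. What is shaped like the sweet but black or green is not meant.

How it is judged:
By the outcome, as a careful person would: the job done as asked, in the order asked, and still so for the second after the job is handed in, while the arm keeps its last pose, push and grip.
It also fails if it takes over 72 s, if anything falls off the work surface, if the arm or the gripper's body presses on something with over 40 N, if the wrist force passes 120 N, or if a joint passes its speed limit or range.

### The arm

A 6-joint arm with a two-finger parallel gripper is mounted at the origin on the work surface. World frame = base frame: x ahead of the robot, y to its left, z up, the work surface at z = 0. Lengths are in mm, angles in rad, forces in N, time in s.
With the tool pointing down it reaches from about 325 to 1000 mm from the base axis. Payload 5.1 kg.
Tool frame: the origin (TCP) lies between the finger pads; the fingertips stand 19 mm ahead of it and the grasp point (between the pads) is the TCP; z points along the fingers, y is the line along which they close (so a half turn about z gives the same grasp; the last joint's range is limited). The gripper opens to 85 mm and grips with 20 to 120 N. Pads are 22 mm wide; open, the fingers measure 114 mm over their backs; the gripper's body (76 mm by 85 mm) begins 54 mm behind the grasp point. The pads swing forward as they close: fully open they stand 13 mm farther back than shut.
Start: joints at [1.163, 0.124, 1.65, -0, 1.367, -0.083], TCP at [207.448, 615.995, 250.322] pointing down, gripper open.
Joint ranges: [-2.61, 2.61], [-1.02, 2.33], [0.03, 2.71], [-1.35, 4.49], [0.32, 2.68], [-2.91, 2.91]. Speed limits (rad/s): [2.57, 2.57, 3.14, 3.14, 3.14, 3.14].

### API

Orientations are given as a unit quaternion [x, y, z, w].
In Python, from cell import get_state, viewer, ticket gives the robot as it stands. The module is installed in compiled form; this text tells all that it offers.
- The arm moves only by the tool carry_out, never from a script. Its argument "series" is a list of rows, each a list of 7 numbers: the shift along the tool's x, y, z in cm, then the turn, a rotation vector about the tool's x, y, z in rad, then the opening, from 0 (shut) to 1 (fully open). A call has exactly 10 rows; each row is the pose to reach, as a shift and turn from the pose commanded when the call began, along the tool's axes at that moment; what a row does not reach only later rows make up. A row lasts 1/8 s, in which the tool goes at most 62.5 mm and 10.7 degrees, less where a joint would pass 70% of its speed; a pose out of reach is approached as far as the arm can. A call with a gripper value outside its range is refused whole. The fingers move at their own pace and stop on an object; "squeeze" is the grip in N (left out, the last holds). Time passes only in rows, so rows that repeat a pose let the fingers close, or fill a call up. It gives the time, the measured TCP pose, the force, the opening and the grip force at its end, in the units of the state.
- get_state(): the state, without advancing time (a new reading comes with each control period).
- viewer.camera(name): name is "scene" or "side" or "wrist"; returns a dict with "frame" (400x640x3 uint8, red, green, blue), "z_map" (400x640 float32, mm along the optical axis (not along the pixel's ray), 0 where there is no reading), "fx", "fy", "cx", "cy" (pixels), "k1" (the pictures are not rectified: a ray, as slopes to the right and down, at radius r is drawn at 1 + k1 r^2 times it, then the intrinsics apply), "view" (4x4, takes a point from world to camera coordinates); the wrist camera has in their place "T_tool_cam" (4x4, takes a point from camera to tool coordinates, whose origin is the TCP and whose axes are the flange's). Camera axes: x right, y down, z forward; pixel columns grow to the right and rows downward; lengths in mm; the calibration is good to about 2 mm. A picture is of the moment at which its call begins: read the wrist's pose just before it.
- ticket.hand_in(): hands the job in; it is judged then, once.
The state is a dict: "time_s": time; "joints": joint angles; "joint_velocities": joint speeds; "tau": joint torques, N m; "eef_pos": TCP position; "tcp_rot": TCP orientation; "ft_force": force on the tool from outside, world axes, zero at the start; "ft_torque": the same for the moment, N m; "opening": finger opening in mm; "finger_force": force on a finger pad.
Only numpy, scipy, OpenCV 4.12 (cv2) and the standard library are available. Lean on these libraries where they do the work, as an engineer would, in place of code of your own. Each camera call takes 0.05 s, during which the arm holds its last target. There are 200 camera calls.

## Working session

There is one attempt and no reset: what is moved stays moved. The work goes in short steps, Python scripts to look and compute and a tool call to move; the robot and the scene stay as the last step left them, time stands still between calls to the robot, and variables do not carry over. Pictures are saved under pics/ and viewed, at most 10 in all, crops included, and the job is handed in when it is done.

Besides the shell and the picture viewer there is one more tool, called after "Call:" by a JSON object that holds its "name" and its "arguments", one argument or row to a line. carry_out: Moves the arm, as the interface text tells. Its arguments: {"type":"object","properties":{"series":{"type":"array"},"squeeze":{"type":"number"}},"required":["series"]}

```bash
mkdir -p pics; cat > h.py <<'E'
import numpy as np, cv2
from cell import get_state, viewer, ticket
from scipy.spatial.transform import Rotation as R
def cam(n):
    s=get_state(); c=viewer.camera(n)
    if n=='wrist':
        T=np.eye(4);T[:3,:3]=R.from_quat(s['tcp_rot']).as_matrix();T[:3,3]=s['eef_pos']
        c['c2w']=T@np.array(c['T_tool_cam'])
    else: c['c2w']=np.linalg.inv(np.array(c['view']))
    return c
def cloud(c):
    K=np.array([[c['fx'],0,c['cx']],[0,c['fy'],c['cy']],[0,0,1]])
    v,u=np.mgrid[:400,:640]
    p=cv2.undistortPoints(np.stack([u,v],-1).reshape(-1,1,2).astype(float),K,np.array([c['k1'],0,0,0.])).reshape(400,640,2)
    z=c['z_map'];P=np.dstack([p[...,0]*z,p[...,1]*z,z])
    W=P@c['c2w'][:3,:3].T+c['c2w'][:3,3]
    W[z==0]=np.nan
    return W
def save(c,n): cv2.imwrite('pics/'+n,c['frame'][...,::-1])
E
python3 - <<'E'
from h import *
s=get_state();print(s)
a=[cam('scene'),cam('side'),cam('wrist')]
for c,n in zip(a,'abc'):
    np.savez(f'{n}.npz',f=c['frame'],W=cloud(c)); print(np.round(c['c2w'],3).tolist(),c['fx'],c['k1'])
cv2.imwrite('pics/ab.png',cv2.resize(np.vstack([a[0]['frame'],a[1]['frame']])[...,::-1],(480,600)))
save(a[0],'a.png');save(a[1],'b.png')
E
```

```text
{'time_s': 0.0, 'joints': array([ 1.16339232e+00,  1.24479207e-01,  1.65172156e+00,  4.21305900e-06,
        1.36745529e+00, -8.25953933e-02]), 'joint_velocities': array([ 7.49690620e-04, -2.26186791e-03, -4.70043747e-05, -4.54132801e-04,
       -4.25260887e-04,  1.88037043e-03]), 'tau': array([-3.46325151e-04, -4.23591471e+01, -3.65457809e+01, -4.67654289e-06,
        6.47090827e-03,  6.49607856e-06]), 'eef_pos': array([207.22566282, 615.46975492, 249.04160721]), 'tcp_rot': array([ 1.61691675e-01,  9.86840787e-01, -1.00039063e-03, -2.52246198e-04]), 'ft_force': array([-0.88089259, -0.0268355 , -0.93002748]), 'ft_torque': array([0.04453569, 0.00232502, 0.0206484 ]), 'finger_force': 0.0, 'opening': 85.48530452741645}
[[0.874, 0.34, -0.347, 899.236], [0.486, -0.595, 0.641, -730.34], [0.011, -0.729, -0.685, 772.544], [0.0, 0.0, 0.0, 1.0]] 433.8520119119117 0.03156635114082421
[[-0.997, -0.009, 0.071, 504.891], [-0.066, 0.489, -0.87, 678.628], [-0.026, -0.872, -0.489, 506.819], [0.0, 0.0, 0.0, 1.0]] 361.33839804248106 -0.0066205800656894504
[[0.319, 0.904, 0.285, 133.765], [0.948, -0.304, -0.097, 640.122], [-0.001, 0.301, -0.954, 372.006], [0.0, 0.0, 0.0, 1.0]] 275.58765452939514 -0.04954778757656677
```

View pics/a.png

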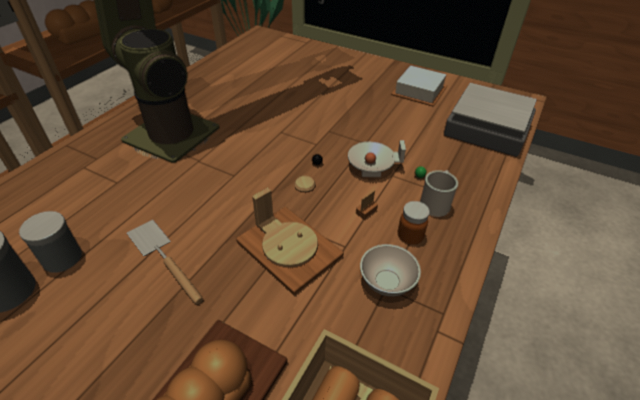

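View pics/b.png

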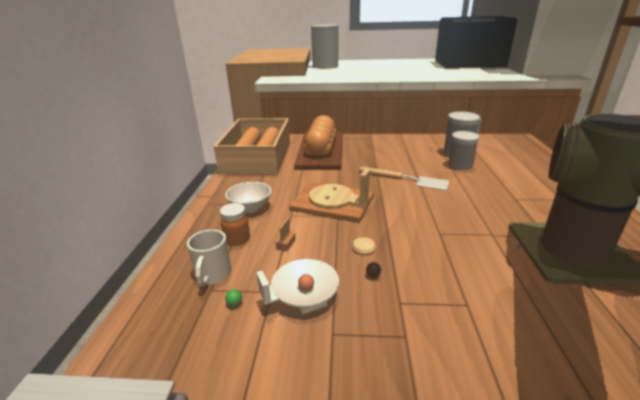

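The scene picture shows the tabbed dish at (372,160) with its tab at (402,152) and the sweet at (371,158). The paddle is at (290,243), its handle at (263,208), on the board. The side picture shows the dish at (305,283) with its tab at (265,288), and the paddle at (332,196) with its handle at (364,186). Next I measure.

```bash
python3 - <<'E'
from h import *
for n,q in (('a',dict(dish=(372,160),tab=(402,150),sweet=(371,158),plate=(290,245),handle=(262,208),cookie=(305,183),black=(317,160),green=(421,173),card=(367,202),jam=(414,212),bowl=(388,282),cup=(438,190))),('b',dict(dish=(305,283),tab=(265,285),sweet=(306,282),plate=(325,196),handle=(364,184)))):
    d=np.load(n+'.npz');W=d['W']
    for k,(u,v) in q.items(): print(n,k,np.round(W[v,u],0))
A=np.load('a.npz');B=np.load('b.npz')
def near(W,p,r,z0,z1):
    m=(np.hypot(W[...,0]-p[0],W[...,1]-p[1])<r)&(W[...,2]>z0)&(W[...,2]<z1); return m
for n,D in(('a',A),('b',B)):
    W=D['W'];f=D['f'].astype(int)
    dc=W[160,372] if n=='a' else W[283,305]; pc=W[245,290] if n=='a' else W[196,325]
    # tab: above rim
    t=W[near(W,dc,130,44,85)];print(n,'tab',len(t),t.mean(0).round(1),np.ptp(t,0).round(0))
    rect=cv2.minAreaRect(t[:,:2].astype(np.float32));print(rect)
    hs=W[near(W,pc,140,62,125)];print(n,'handle',len(hs),hs.mean(0).round(1));print(cv2.minAreaRect(hs[:,:2].astype(np.float32)), hs[:,2].max())
    rim=W[near(W,dc,75,33,42)];
    def circ(P):
        a=np.c_[2*P[:,:2],np.ones(len(P))];s=np.linalg.lstsq(a,(P[:,:2]**2).sum(1),rcond=None)[0];return s[:2],np.sqrt(s[2]+s[0]**2+s[1]**2)
    print('rim',len(rim),circ(rim))
    pl=W[near(W,pc,85,26,34)];print('plate',len(pl),cv2.minEnclosingCircle(pl[:,:2].astype(np.float32)), np.median(pl[:,2]))
    bd=W[near(W,pc,140,13,22)];print('board',len(bd),cv2.minAreaRect(bd[:,:2].astype(np.float32)))
    red=(f[...,0]>1.6*f[...,1])&(f[...,0]>110)
    sw=W[red&near(W,dc,50,35,55)];print('sweet',len(sw),sw.mean(0) if len(sw) else 0, sw.max(0) if len(sw) else 0)
E
```

```text
a dish [591. 143.  38.]
a tab [658. 177.  76.]
a sweet [587. 144.  43.]
a plate [ 552. -213.   31.]
a handle [ 460. -183.   75.]
a cookie [467.  -3.  14.]
a black [453.  86.  23.]
a green [720. 174.  24.]
a card [646. -11.  38.]
a jam [766. -37.  88.]
a bowl [ 773. -178.    4.]
a cup [790.  61.  86.]
b dish [578. 167.  40.]
b tab [641. 213.  75.]
b sweet [576. 168.  43.]
b plate [ 559. -191.   30.]
b handle [ 457. -149.   89.]
a tab 144 [639.1 181.2  61.9] [94. 72. 35.]
((615.556884765625, 171.96725463867188), (97.60243225097656, 41.77145767211914), 31.577289581298828)
a handle 382 [ 459.5 -178.9   93.1]
((457.67742919921875, -175.6502227783203), (44.80419158935547, 16.68482208251953), 68.07051086425781) 114.5606868966421
rim 410 (array([585.08007515, 156.54505194]), np.float64(56.71234774176104))
plate 1943 ((538.97509765625, -204.2455291748047), 69.92686462402344) 30.019590210196952
board 2494 ((543.0444946289062, -204.88714599609375), (151.7290496826172, 202.24539184570312), 73.35892486572266)
sweet 40 [581.3738551  150.1266943   44.85498553] [591.14182931 158.71754391  48.51439435]
b tab 323 [632.5 194.4  62.8] [96. 68. 36.]
((611.00390625, 176.3785400390625), (98.86283874511719, 40.950016021728516), 28.779739379882812)
b handle 209 [ 454.7 -164.8   92. ]
((454.1109619140625, -172.65110778808594), (45.86077117919922, 14.600990295410156), 69.59697723388672) 115.77991022469638
rim 1077 (array([580.86412964, 159.39606789]), np.float64(57.47004071500508))
plate 800 ((537.4503173828125, -201.1981201171875), 69.31385040283203) 30.80298388919357
board 932 ((540.3142700195312, -203.65399169921875), (152.78173828125, 199.8929901123047), 73.3204345703125)
sweet 106 [577.12257002 164.44108398  42.7899025 ] [587.97250238 172.2363809   49.15137512]
```

Call:
{"name": "carry_out", "arguments": {
  "series": [
    [-5.3, -2.8, 0, 0, 0, 0.07, 1],
    [-10.6, -5.6, 0, 0, 0, 0.14, 1],
    [-16, -8.5, 0, 0, 0, 0.21, 1],
    [-21.3, -11.3, 0, 0, 0, 0.28, 1],
    [-26.6, -14.1, 0, 0, 0, 0.35, 1],
    [-32, -17, 0, 0, 0, 0.42, 1],
    [-37.2, -19.8, 0, 0, 0, 0.5, 1],
    [-42.5, -22.6, 0, 0, 0, 0.58, 1],
    [-47.8, -25.5, 0, 0, 0, 0.65, 1],
    [-53.1, -28.3, 0, 0, 0, 0.72, 1]
  ],
  "squeeze": 60
}}

```text
time_s: 1.4
eef_pos: [621.4, 176.7, 250.0]
tcp_rot: [0.5, 0.866, -0.0, -0.0]
ft_force: [0.5, 1.7, 0.3]
opening: 84.9
finger_force: 0.0
```

```bash
cat >> h.py <<'E'
def yaw(s): 
    m=R.from_quat(s['tcp_rot']).as_matrix(); return np.arctan2(m[1,1],m[0,1])
def to(x,y,z,deg):
    s=get_state();m=R.from_quat(s['tcp_rot']).as_matrix();d=m.T@(np.array([x,y,z])-s['eef_pos'])
    print('shift cm',np.round(d/10,2),'turn z',round(-np.deg2rad(deg)+yaw(s),3),'eef',s['eef_pos'].round(1),'yaw',round(np.degrees(yaw(s)),1),'t',s['time_s'])
def near(W,p,r,z0,z1): return (np.hypot(W[...,0]-p[0],W[...,1]-p[1])<r)&(W[...,2]>z0)&(W[...,2]<z1)
def circ(P):
    a=np.c_[2*P[:,:2],np.ones(len(P))];s=np.linalg.lstsq(a,(P[:,:2]**2).sum(1),rcond=None)[0];return s[:2],np.sqrt(s[2]+s[0]**2+s[1]**2)
E
python3 - <<'E'
from h import *
import time
c=cam('wrist');c=cam('wrist');W=cloud(c);save(c,'c.png')
s=get_state();print(s['joint_velocities'].round(3),s['joints'].round(2))
to(620,178,250,30)
P=(582,158)
t=W[near(W,(652,198),35,50,85)];print('tab',len(t),t.mean(0),cv2.minAreaRect(t[:,:2].astype(np.float32)),t[:,2].max())
r=W[near(W,P,68,34,42)];print('rim',len(r),circ(r))
o=W[near(W,P,68,15,42)];print(cv2.minEnclosingCircle(o[:,:2].astype(np.float32)))
f=c['frame'].astype(int);red=(f[...,0]>1.6*f[...,1])&(f[...,0]>90)
b=W[red&near(W,P,50,20,55)];print('sweet',len(b),b.mean(0),b.max(0))
A=np.c_[2*b,np.ones(len(b))];q=np.linalg.lstsq(A,(b**2).sum(1),rcond=None)[0];print('sphere',q[:3],np.sqrt(q[3]+q[:3]@q[:3]))
E
```

```text
[ 0.07  -0.035  0.043  0.052  0.029  0.005] [ 0.19  0.12  1.66 -0.    1.37 -0.33]
shift cm [ 0.51 -0.07 -0.04] turn z -0.004 eef [623.1 173.9 249.6] yaw 29.8 t 1.5
tab 453 [648.14532805 198.54466021  73.4367815 ] ((649.8970336914062, 197.99435424804688), (12.119851112365723, 38.95005416870117), 28.487823486328125) 78.62717324343072
rim 2380 (array([581.35442515, 158.9615307 ]), np.float64(57.572682026929414))
((583.0121459960938, 158.52679443359375), 66.83990478515625)
sweet 394 [578.20985173 158.64528197  43.25693281] [591.68984522 170.81187683  48.04716514]
sphere [578.9506646  156.62175873  32.19543493] 15.017917153210458
```

View pics/c.png

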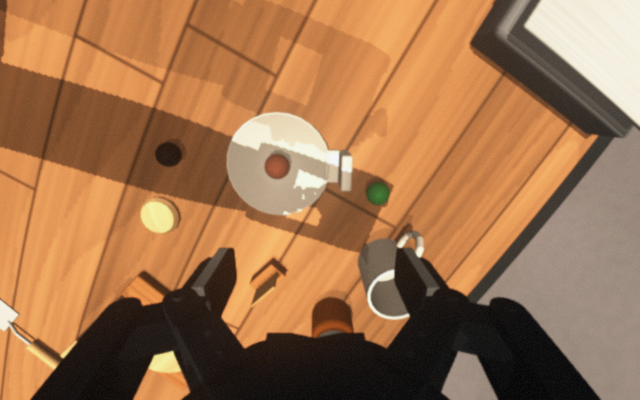

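The wrist picture shows the dish at (278,163) with the sweet at (277,166) in the middle, and the tab at (345,170). The nearest bystander is the green ball at (377,193). Measurements agree with the given sizes, so I go over the tab.

Call:
{"name": "carry_out", "arguments": {
  "series": [
    [0.1, 0.8, 1, 0, 0, 0, 0.6],
    [0.2, 1.6, 2.5, 0, 0, 0, 0.6],
    [0.3, 2.4, 4.5, 0, 0, 0, 0.6],
    [0.3, 3.2, 6.5, 0, 0, 0, 0.6],
    [0.3, 3.6, 8.5, 0, 0, 0, 0.6],
    [0.3, 3.6, 9.5, 0, 0, 0, 0.6],
    [0.3, 3.6, 10, 0, 0, 0, 0.6],
    [0.3, 3.6, 10, 0, 0, 0, 0.6],
    [0.3, 3.6, 10, 0, 0, 0, 0.6],
    [0.3, 3.6, 10, 0, 0, 0, 0.6]
  ]
}}

```text
time_s: 2.75
eef_pos: [650.4, 199.0, 151.3]
tcp_rot: [0.499, 0.867, 0.001, 0.001]
ft_force: [0.5, 0.2, 0.6]
opening: 51.1
finger_force: 0.0
```

```bash
python3 - <<'E'
from h import *
c=cam('wrist');W=cloud(c);save(c,'d.png')
s=get_state();print(s['joint_velocities'].round(3),s['opening'])
P=(582,158)
t=W[near(W,(652,198),35,50,85)];print('tab',len(t),t.mean(0),cv2.minAreaRect(t[:,:2].astype(np.float32)),t[:,2].max())
r=W[near(W,P,68,34,42)];print('rim',len(r),circ(r))
f=c['frame'].astype(int);red=(f[...,0]>1.6*f[...,1])&(f[...,0]>90)
b=W[red&near(W,P,50,20,55)]
A=np.c_[2*b,np.ones(len(b))];q=np.linalg.lstsq(A,(b**2).sum(1),rcond=None)[0];print('sphere',len(b),q[:3],np.sqrt(q[3]+q[:3]@q[:3]))
to(650,198,61,29.5)
E
```

```text
[ 0.002  0.003  0.002  0.001 -0.    -0.001] 51.150929310739585
tab 854 [648.38023087 200.6453935   74.45313762] ((650.1472778320312, 197.7845001220703), (11.899188041687012, 39.48371124267578), 29.455699920654297) 78.26432601618822
rim 4047 (array([580.91612626, 158.90577406]), np.float64(57.727960508519615))
sphere 787 [578.84012006 156.27649622  31.98755866] 15.218769689070164
shift cm [-0.07 -0.09  9.02] turn z 0.011 eef [650.3 199.  151.2] yaw 30.1 t 2.8
```

View pics/d.png

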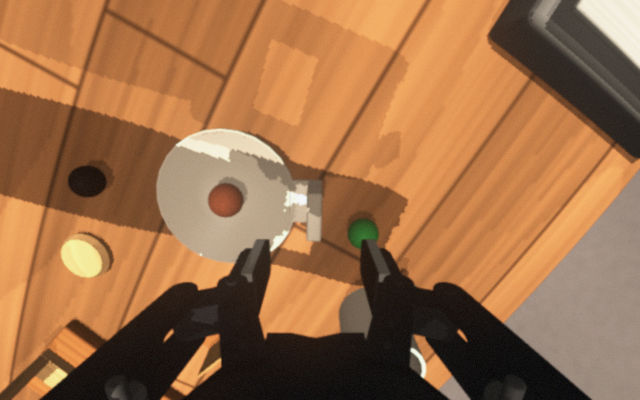

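The picture shows the tab at (315,212) centred between the fingers at (258,..) and (372,..). The sweet is at (226,200), with the dish centre about (226,195). I descend and close gently.

Call:
{"name": "carry_out", "arguments": {
  "series": [
    [-0.1, -0.1, 1, 0, 0, 0.01, 0.55],
    [-0.1, -0.1, 2.5, 0, 0, 0.01, 0.5],
    [-0.1, -0.1, 4, 0, 0, 0.01, 0.48],
    [-0.1, -0.1, 5.5, 0, 0, 0.01, 0.46],
    [-0.1, -0.1, 7, 0, 0, 0.01, 0.44],
    [-0.1, -0.1, 8.2, 0, 0, 0.01, 0.42],
    [-0.1, -0.1, 9, 0, 0, 0.01, 0.4],
    [-0.1, -0.1, 9, 0, 0, 0.01, 0.36],
    [-0.1, -0.1, 9, 0, 0, 0.01, 0.32],
    [-0.1, -0.1, 9, 0, 0, 0.01, 0.28]
  ]
}}

```text
time_s: 4.05
eef_pos: [650.2, 197.8, 61.2]
tcp_rot: [0.503, 0.864, 0.0, 0.001]
ft_force: [-0.9, 0.0, 0.1]
opening: 23.8
finger_force: 0.0
```

Call:
{"name": "carry_out", "arguments": {
  "series": [
    [0, 0, 0, 0, 0, 0, 0.25],
    [0, 0, 0, 0, 0, 0, 0.22],
    [0, 0, 0, 0, 0, 0, 0.2],
    [0, 0, 0, 0, 0, 0, 0.18],
    [0, 0, 0, 0, 0, 0, 0.16],
    [0, 0, 0, 0, 0, 0, 0.14],
    [0, 0, 0, 0, 0, 0, 0.12],
    [0, 0, 0, 0, 0, 0, 0.08],
    [0, 0, 0, 0, 0, 0, 0.04],
    [0, 0, 0, 0, 0, 0, 0]
  ]
}}

```text
time_s: 5.3
eef_pos: [649.6, 197.8, 60.4]
tcp_rot: [0.503, 0.864, 0.0, -0.0]
ft_force: [-1.2, 0.9, 1.2]
opening: 11.5
finger_force: 58.7
```

```bash
cat >> h.py <<'E'
def check(P,n=None,zo=0):
    c=cam('wrist');W=cloud(c)
    if n: save(c,n)
    r=W[near(W,P,68,34+zo,42+zo)];print('rim',len(r),circ(r),'plane fit dz/dx,dz/dy')
    f=c['frame'].astype(int);red=(f[...,0]>1.6*f[...,1])&(f[...,0]>90)
    b=W[red&near(W,P,50,20+zo,58+zo)]
    A=np.c_[2*b,np.ones(len(b))];q=np.linalg.lstsq(A,(b**2).sum(1),rcond=None)[0];print('sphere',len(b),q[:3],np.sqrt(q[3]+q[:3]@q[:3]))
    s=get_state();print(s['eef_pos'].round(1),'yaw',round(np.degrees(yaw(s)),2),s['ft_force'].round(1),s['ft_torque'].round(2),s['opening'],s['finger_force'],s['time_s'])
    return c,W
E
python3 -c "
from h import *
check((581,159))"
```

```text
rim 7403 (array([577.21992962, 159.81799782]), np.float64(55.58182917003115)) plane fit dz/dx,dz/dy
sphere 1860 [578.91101385 155.77566727  31.95234371] 15.176115338555071
[649.6 197.8  60.4] yaw 29.56 [-1.7  1.7  0.5] [ 0.2   0.15 -0.08] 11.414625060699136 58.76115560531616 5.35
```

Call:
{"name": "carry_out", "arguments": {
  "series": [
    [0, 0, -0.2, 0, 0, 0, 0],
    [0, 0, -0.8, 0, 0, 0, 0],
    [0, 0, -1.8, 0, 0, 0, 0],
    [0, 0, -3.1, 0, 0, 0, 0],
    [0, 0, -4.5, 0, 0, 0, 0],
    [0, 0, -5.9, 0, 0, 0, 0],
    [0, 0, -7.2, 0, 0, 0, 0],
    [0, 0, -8.2, 0, 0, 0, 0],
    [0, 0, -8.8, 0, 0, 0, 0],
    [0, 0, -9, 0, 0, 0, 0]
  ],
  "squeeze": 80
}}

```text
time_s: 6.6
eef_pos: [649.7, 197.7, 150.7]
tcp_rot: [0.503, 0.864, 0.0, 0.0]
ft_force: [-0.5, -0.3, -3.0]
opening: 11.0
finger_force: 78.6
```

```bash
python3 -c "
from h import *
c,W=check((580,158),'e.png',90)
r=W[near(W,(580,158),61,122,138)]
m=np.hypot(*(r[:,:2]-[580,158]).T)>50;r=r[m]
print(np.linalg.lstsq(np.c_[r[:,:2]-[580,158],np.ones(len(r))],r[:,2],rcond=None)[0])
to(616,-231,150,-20)
d=np.load('b.npz')
c=cam('side');save(c,'f.png')"
```

```text
rim 7361 (array([577.10802563, 159.63463403]), np.float64(55.38241043429666)) plane fit dz/dx,dz/dy
sphere 1865 [579.04363771 155.72271134 122.04874037] 15.129811499042765
[649.6 197.7 150.5] yaw 29.57 [ 0.  -0.5 -1.8] [ 0.08 -0.12 -0.02] 11.139623599782297 78.63898158073425 6.65
[-5.69196945e-03  6.88517095e-03  1.24598473e+02]
shift cm [-35.62 -24.08   0.05] turn z 0.865 eef [649.6 197.7 150.5] yaw 29.6 t 6.65
```

View pics/f.png

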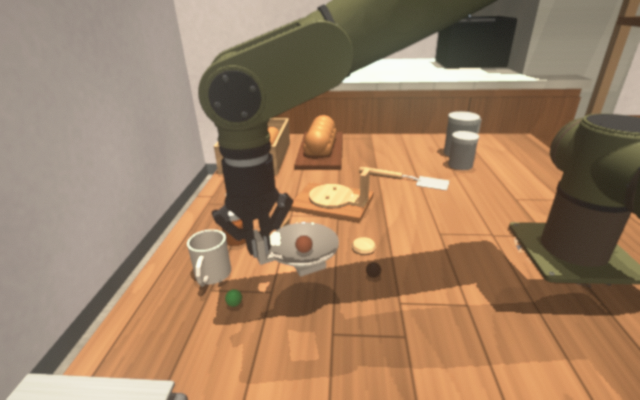

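The side picture shows the dish held level at (305,243) with the sweet at (304,243). Before I plan the transport, I check which obstacles lie south of the paddle, and from where the wrist camera would see the paddle past the dish.

```bash
python3 - <<'E'
from h import *
c=cam('wrist');T=np.array(c['T_tool_cam']);print(np.round(T,3).tolist())
K=np.array([[c['fx'],0,c['cx']],[0,c['fy'],c['cy']],[0,0,1]])
Ti=np.linalg.inv(T)
for zt in (120,150):
  for dx in (30,60,90,120):
    for dy in (-175,-80,-20):
      p=Ti@[dx,dy,zt,1];uv,_=cv2.projectPoints(p[:3].reshape(1,3),np.zeros(3),np.zeros(3),K,np.array([c['k1'],0,0,0.]));print(zt,dx,dy,uv.ravel().round())
W=np.load('a.npz')['W'];W2=np.load('b.npz')['W']
for x0 in range(350,750,50):
  print(x0,[(y,int(max(np.nanmax(np.where((abs(w[...,0]-x0-25)<25)&(abs(w[...,1]-y-25)<25)&(w[...,2]<300),w[...,2],-9)) for w in (W,W2)))) for y in range(-500,-50,50)])
E
```

```text
[[0.0, -0.954, -0.301, 77.172], [1.0, 0.0, 0.0, -0.494], [-0.0, -0.301, 0.954, -122.842], [0.0, 0.0, 0.0, 1.0]]
120 30 -175 [124. 167.]
120 30 -80 [226. 166.]
120 30 -20 [293. 166.]
120 60 -175 [118. 134.]
120 60 -80 [223. 132.]
120 60 -20 [292. 132.]
120 90 -175 [111.  98.]
120 90 -80 [220.  96.]
120 90 -20 [292.  95.]
120 120 -175 [105.  61.]
120 120 -80 [217.  57.]
120 120 -20 [291.  56.]
150 30 -175 [143. 161.]
150 30 -80 [236. 161.]
150 30 -20 [295. 161.]
150 60 -175 [138. 131.]
150 60 -80 [233. 130.]
150 60 -20 [295. 130.]
150 90 -175 [133.  99.]
150 90 -80 [231.  98.]
150 90 -20 [294.  97.]
150 120 -175 [128.  66.]
150 120 -80 [228.  63.]
150 120 -20 [294.  63.]
350 [(-500, 4), (-450, 17), (-400, 24), (-350, 3), (-300, 3), (-250, 4), (-200, 3), (-150, 3), (-100, 2)]
400 [(-500, 4), (-450, 22), (-400, 22), (-350, 4), (-300, 19), (-250, 21), (-200, 114), (-150, 4), (-100, 3)]
450 [(-500, 5), (-450, 22), (-400, 3), (-350, 4), (-300, 20), (-250, 32), (-200, 115), (-150, 89), (-100, 4)]
500 [(-500, 24), (-450, 23), (-400, 4), (-350, 3), (-300, 33), (-250, 42), (-200, 37), (-150, 32), (-100, 3)]
550 [(-500, 108), (-450, 25), (-400, 4), (-350, 4), (-300, 32), (-250, 34), (-200, 42), (-150, 32), (-100, 3)]
600 [(-500, 109), (-450, 24), (-400, 4), (-350, 19), (-300, 22), (-250, 33), (-200, 32), (-150, 19), (-100, 3)]
650 [(-500, 56), (-450, 23), (-400, 4), (-350, 4), (-300, 4), (-250, 3), (-200, 21), (-150, 5), (-100, 4)]
700 [(-500, 103), (-450, 104), (-400, 102), (-350, 5), (-300, 4), (-250, 53), (-200, 52), (-150, 52), (-100, 56)]
```

View pics/e.png

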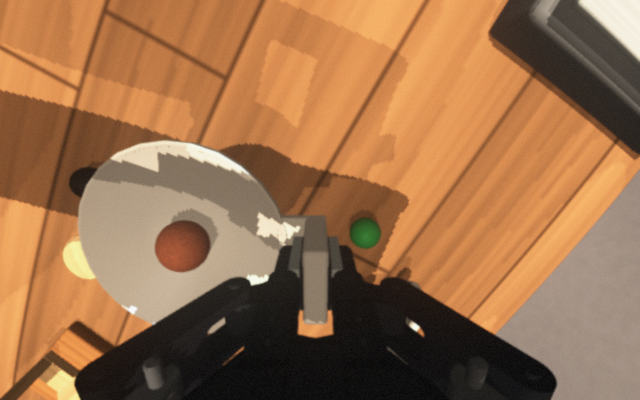

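The wrist picture shows the held dish with the sweet at (183,246). The dish hides the area below it, so I'll carry it slowly past the paddle, where the camera can see the pegs, then come back to seat it.

```bash
cat >> h.py <<'E'
def plan(c0,c1,a0,a1,z0,z1,n,arm,open_=0):
    """rows moving a point at arm mm along -tool y of the TCP from c0 to c1, turning yaw a0->a1 (deg)"""
    c0,c1=map(np.array,(c0,c1))
    def pose(u):
        k=10*u**3-15*u**4+6*u**5;a=np.deg2rad(a0+(a1-a0)*k)
        d=c0+(c1-c0)*k+arm*np.array([np.cos(a),np.sin(a)]);return np.r_[d,z0+(z1-z0)*k],a
    for i in range(n):
        p0,b=pose(i/n);X=[-np.sin(b),np.cos(b)];Y=[np.cos(b),np.sin(b)];rows=[]
        for j in range(1,11):
            p,a=pose((i+j/10)/n);d=p-p0
            rows.append([float(v) for v in (round(d[:2]@X/10,2),round(d[:2]@Y/10,2),round(-d[2]/10,2),0,0,round(b-a,3),open_)])
        print(rows)
E
python3 -c "
from h import *
plan((580,158.2),(500,-317),29.57,-20,150.5,190,4,80)"
```

```text
[[-0.01, -0.0, -0.0, 0.0, 0.0, 0.0, 0.0], [-0.05, -0.04, -0.0, 0.0, 0.0, 0.001, 0.0], [-0.17, -0.11, -0.01, 0.0, 0.0, 0.003, 0.0], [-0.38, -0.26, -0.03, 0.0, 0.0, 0.007, 0.0], [-0.71, -0.49, -0.06, 0.0, 0.0, 0.014, 0.0], [-1.18, -0.81, -0.11, 0.0, 0.0, 0.023, 0.0], [-1.79, -1.24, -0.16, 0.0, 0.0, 0.035, 0.0], [-2.57, -1.77, -0.23, 0.0, 0.0, 0.05, 0.0], [-3.5, -2.42, -0.31, 0.0, 0.0, 0.068, 0.0], [-4.59, -3.18, -0.41, 0.0, 0.0, 0.09, 0.0]]
[[-1.32, -0.76, -0.11, 0.0, 0.0, 0.024, 0.0], [-2.79, -1.62, -0.24, 0.0, 0.0, 0.052, 0.0], [-4.41, -2.56, -0.37, 0.0, 0.0, 0.081, 0.0], [-6.17, -3.6, -0.52, 0.0, 0.0, 0.114, 0.0], [-8.04, -4.71, -0.68, 0.0, 0.0, 0.149, 0.0], [-10.02, -5.9, -0.85, 0.0, 0.0, 0.185, 0.0], [-12.08, -7.15, -1.02, 0.0, 0.0, 0.223, 0.0], [-14.2, -8.45, -1.2, 0.0, 0.0, 0.262, 0.0], [-16.35, -9.79, -1.38, 0.0, 0.0, 0.303, 0.0], [-18.53, -11.15, -1.57, 0.0, 0.0, 0.343, 0.0]]
[[-2.51, -0.57, -0.18, 0.0, 0.0, 0.04, 0.0], [-4.99, -1.14, -0.37, 0.0, 0.0, 0.081, 0.0], [-7.42, -1.71, -0.55, 0.0, 0.0, 0.12, 0.0], [-9.78, -2.28, -0.72, 0.0, 0.0, 0.158, 0.0], [-12.04, -2.83, -0.89, 0.0, 0.0, 0.194, 0.0], [-14.18, -3.37, -1.05, 0.0, 0.0, 0.229, 0.0], [-16.18, -3.88, -1.19, 0.0, 0.0, 0.262, 0.0], [-18.03, -4.36, -1.33, 0.0, 0.0, 0.291, 0.0], [-19.71, -4.8, -1.46, 0.0, 0.0, 0.319, 0.0], [-21.2, -5.2, -1.57, 0.0, 0.0, 0.343, 0.0]]
[[-1.35, 0.11, -0.1, 0.0, 0.0, 0.021, 0.0], [-2.5, 0.2, -0.18, 0.0, 0.0, 0.039, 0.0], [-3.46, 0.27, -0.25, 0.0, 0.0, 0.055, 0.0], [-4.22, 0.33, -0.3, 0.0, 0.0, 0.067, 0.0], [-4.8, 0.37, -0.35, 0.0, 0.0, 0.076, 0.0], [-5.21, 0.4, -0.38, 0.0, 0.0, 0.082, 0.0], [-5.48, 0.42, -0.39, 0.0, 0.0, 0.086, 0.0], [-5.62, 0.43, -0.4, 0.0, 0.0, 0.089, 0.0], [-5.67, 0.43, -0.41, 0.0, 0.0, 0.089, 0.0], [-5.68, 0.43, -0.41, 0.0, 0.0, 0.09, 0.0]]
```

Call:
{"name": "carry_out", "arguments": {
  "series": [
    [0, 0, 0, 0, 0, 0, 0],
    [-0.05, -0.04, 0, 0, 0, 0.001, 0],
    [-0.17, -0.11, 0, 0, 0, 0.003, 0],
    [-0.38, -0.26, -0.1, 0, 0, 0.007, 0],
    [-0.7, -0.5, -0.2, 0, 0, 0.014, 0],
    [-1.2, -0.8, -0.4, 0, 0, 0.023, 0],
    [-1.8, -1.25, -0.6, 0, 0, 0.035, 0],
    [-2.57, -1.77, -0.9, 0, 0, 0.05, 0],
    [-3.5, -2.4, -1.2, 0, 0, 0.068, 0],
    [-4.6, -3.2, -1.6, 0, 0, 0.09, 0]
  ]
}}

```text
time_s: 8.0
eef_pos: [644.4, 140.9, 166.6]
tcp_rot: [0.542, 0.84, -0.0, 0.0]
ft_force: [0.4, -0.3, -3.2]
opening: 11.1
finger_force: 78.6
```

Call:
{"name": "carry_out", "arguments": {
  "series": [
    [-1.3, -0.75, -0.4, 0, 0, 0.024, 0],
    [-2.8, -1.6, -0.8, 0, 0, 0.052, 0],
    [-4.4, -2.55, -1.2, 0, 0, 0.081, 0],
    [-6.2, -3.6, -1.6, 0, 0, 0.114, 0],
    [-8.05, -4.7, -2, 0, 0, 0.149, 0],
    [-10, -5.9, -2.4, 0, 0, 0.185, 0],
    [-12.1, -7.15, -2.7, 0, 0, 0.223, 0],
    [-14.2, -8.45, -2.9, 0, 0, 0.262, 0],
    [-16.35, -9.8, -3.1, 0, 0, 0.303, 0],
    [-18.5, -11.15, -3.2, 0, 0, 0.343, 0]
  ]
}}

```text
time_s: 9.25
eef_pos: [619.1, -74.4, 198.7]
tcp_rot: [0.678, 0.735, 0.0, 0.0]
ft_force: [0.1, 0.2, -1.5]
opening: 11.0
finger_force: 78.7
```

Call:
{"name": "carry_out", "arguments": {
  "series": [
    [-2.5, -0.57, 0, 0, 0, 0.04, 0],
    [-5, -1.15, 0, 0, 0, 0.081, 0],
    [-7.4, -1.7, 0, 0, 0, 0.12, 0],
    [-9.8, -2.3, 0, 0, 0, 0.158, 0],
    [-12, -2.8, 0, 0, 0, 0.194, 0],
    [-14.2, -3.4, 0, 0, 0, 0.229, 0],
    [-16.2, -3.9, 0, 0, 0, 0.262, 0],
    [-18, -4.35, 0, 0, 0, 0.291, 0],
    [-19.7, -4.8, 0, 0, 0, 0.319, 0],
    [-21.2, -5.2, 0, 0, 0, 0.343, 0]
  ]
}}

```text
time_s: 10.5
eef_pos: [585.0, -289.3, 198.3]
tcp_rot: [0.793, 0.609, 0.0, -0.0]
ft_force: [-0.6, -0.2, -1.5]
opening: 11.1
finger_force: 78.7
```

Call:
{"name": "carry_out", "arguments": {
  "series": [
    [-1.35, 0.1, 0, 0, 0, 0.021, 0],
    [-2.5, 0.2, 0, 0, 0, 0.039, 0],
    [-3.45, 0.27, 0, 0, 0, 0.055, 0],
    [-4.2, 0.33, 0, 0, 0, 0.067, 0],
    [-4.8, 0.37, 0, 0, 0, 0.076, 0],
    [-5.2, 0.4, 0, 0, 0, 0.082, 0],
    [-5.5, 0.42, 0, 0, 0, 0.086, 0],
    [-5.6, 0.43, 0, 0, 0, 0.089, 0],
    [-5.7, 0.43, 0, 0, 0, 0.089, 0],
    [-5.7, 0.43, 0, 0, 0, 0.09, 0]
  ]
}}

```text
time_s: 11.75
eef_pos: [574.7, -344.4, 198.3]
tcp_rot: [0.819, 0.573, 0.0, -0.0]
ft_force: [1.0, -0.3, -2.2]
opening: 11.1
finger_force: 78.7
```

```bash
python3 - <<'E'
from h import *
c,W=check((500,-317),'g.png',138)
np.savez('g.npz',f=c['frame'],W=W)
h=W[near(W,(454,-173),60,60,130)];print('handle',len(h),cv2.minAreaRect(h[:,:2].astype(np.float32)) if len(h)>3 else 0)
ht=h[h[:,2]>108];print(len(ht),ht.mean(0),cv2.minAreaRect(ht[:,:2].astype(np.float32)))
pl=W[near(W,(541,-204),85,25,35)];print('plate',len(pl),cv2.minEnclosingCircle(pl[:,:2].astype(np.float32)),np.median(pl[:,2]))
pg=W[near(W,(541,-204),55,36,46)];print('pegs',len(pg))
if len(pg)>20:
    _,l,cc=cv2.kmeans(pg[:,:2].astype(np.float32),2,None,(3,50,.1),5,0);print(cc,np.bincount(l.ravel()))
bd=W[near(W,(541,-204),140,13,22)];print('board',len(bd),cv2.minAreaRect(bd[:,:2].astype(np.float32)))
E
```

```text
rim 7149 (array([ 498.76302073, -313.91288185]), np.float64(55.27823731301446)) plane fit dz/dx,dz/dy
sphere 1085 [ 496.77809078 -318.61924549  170.21485451] 14.756085452387934
[ 574.7 -344.4  198.3] yaw -20.05 [-0.5  0.3 -2.3] [-0.03 -0.07  0.01] 10.903112634667773 78.65308284759521 11.8
handle 3651 ((455.8393249511719, -175.10858154296875), (44.82023239135742, 16.198240280151367), 70.11095428466797)
1344 [ 456.6908086  -175.30627345  111.79131851] ((455.5432434082031, -175.08645629882812), (44.507511138916016, 15.626371383666992), 70.11095428466797)
plate 14213 ((532.00341796875, -200.89903259277344), 75.66492462158203) 29.32623510569681
pegs 164
[[ 554.23694 -180.3496 ]
 [ 535.9649  -232.19243]] [88 76]
board 12169 ((540.6861572265625, -206.82508850097656), (146.34092712402344, 199.8915252685547), 72.91679382324219)
```

View pics/g.png

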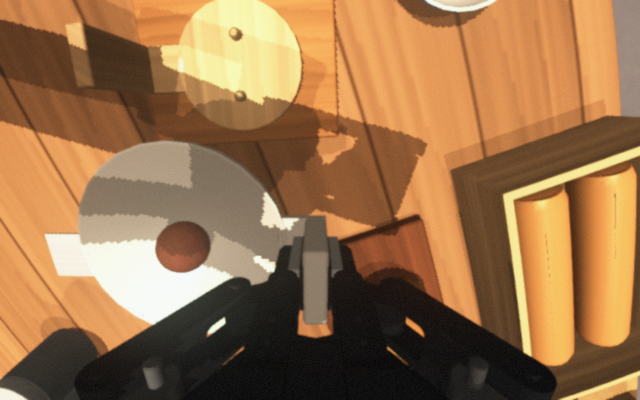

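The picture shows the pegs at (235,33) and (240,96), with the handle slab at the upper left, top edge near (75,55). Pegs and handle both put the paddle at about (545,-207), yaw -19.7°. The sweet is still central at (183,246).

```bash
python3 -c "
from h import *
plan((499.5,-317),(545,-207),-20.05,-19.7,198.3,198.3,2,80)"
```

```text
[[0.01, 0.0, -0.0, 0.0, 0.0, -0.0, 0.0], [0.1, 0.0, -0.0, 0.0, 0.0, -0.0, 0.0], [0.32, 0.01, -0.0, 0.0, 0.0, -0.0, 0.0], [0.69, 0.03, -0.0, 0.0, 0.0, -0.0, 0.0], [1.24, 0.05, -0.0, 0.0, 0.0, -0.001, 0.0], [1.95, 0.08, -0.0, 0.0, 0.0, -0.001, 0.0], [2.81, 0.12, -0.0, 0.0, 0.0, -0.001, 0.0], [3.79, 0.16, -0.0, 0.0, 0.0, -0.002, 0.0], [4.86, 0.2, -0.0, 0.0, 0.0, -0.002, 0.0], [5.97, 0.25, -0.0, 0.0, 0.0, -0.003, 0.0]]
[[1.11, 0.05, -0.0, 0.0, 0.0, -0.001, 0.0], [2.18, 0.1, -0.0, 0.0, 0.0, -0.001, 0.0], [3.16, 0.14, -0.0, 0.0, 0.0, -0.002, 0.0], [4.02, 0.18, -0.0, 0.0, 0.0, -0.002, 0.0], [4.73, 0.21, -0.0, 0.0, 0.0, -0.002, 0.0], [5.28, 0.24, -0.0, 0.0, 0.0, -0.003, 0.0], [5.65, 0.26, -0.0, 0.0, 0.0, -0.003, 0.0], [5.87, 0.27, -0.0, 0.0, 0.0, -0.003, 0.0], [5.96, 0.27, -0.0, 0.0, 0.0, -0.003, 0.0], [5.97, 0.27, -0.0, 0.0, 0.0, -0.003, 0.0]]
```

Call:
{"name": "carry_out", "arguments": {
  "series": [
    [0, 0, 0, 0, 0, 0, 0],
    [0.1, 0, 0, 0, 0, 0, 0],
    [0.3, 0, 0, 0, 0, 0, 0],
    [0.7, 0.03, 0, 0, 0, 0, 0],
    [1.25, 0.05, 0, 0, 0, -0.001, 0],
    [1.95, 0.08, 0, 0, 0, -0.001, 0],
    [2.8, 0.12, 0, 0, 0, -0.001, 0],
    [3.8, 0.16, 0, 0, 0, -0.002, 0],
    [4.85, 0.2, 0, 0, 0, -0.002, 0],
    [5.97, 0.25, 0, 0, 0, -0.003, 0]
  ]
}}

```text
time_s: 13.05
eef_pos: [597.8, -288.4, 198.3]
tcp_rot: [0.819, 0.574, 0.0, -0.0]
ft_force: [0.1, 0.5, -2.4]
opening: 11.2
finger_force: 78.7
```

Call:
{"name": "carry_out", "arguments": {
  "series": [
    [1.1, 0.05, 0, 0, 0, -0.001, 0],
    [2.2, 0.1, 0, 0, 0, -0.001, 0],
    [3.15, 0.14, 0, 0, 0, -0.002, 0],
    [4, 0.18, 0, 0, 0, -0.002, 0],
    [4.7, 0.21, 0, 0, 0, -0.002, 0],
    [5.3, 0.24, 0, 0, 0, -0.003, 0],
    [5.65, 0.26, 0, 0, 0, -0.003, 0],
    [5.85, 0.27, 0, 0, 0, -0.003, 0],
    [5.95, 0.27, 0, 0, 0, -0.003, 0],
    [5.97, 0.27, 0, 0, 0, -0.003, 0]
  ]
}}

```text
time_s: 14.3
eef_pos: [620.3, -234.1, 198.3]
tcp_rot: [0.818, 0.576, -0.0, 0.0]
ft_force: [0.1, -0.7, -2.5]
opening: 11.3
finger_force: 78.7
```

Call:
{"name": "carry_out", "arguments": {
  "series": [
    [0, 0, 0.2, 0, 0, 0, 0],
    [0, 0, 0.8, 0, 0, 0, 0],
    [0, 0, 1.8, 0, 0, 0, 0],
    [0, 0, 3.1, 0, 0, 0, 0],
    [0, 0, 4.6, 0, 0, 0, 0],
    [0, 0, 6.1, 0, 0, 0, 0],
    [0, 0, 7.4, 0, 0, 0, 0],
    [0, 0, 8.4, 0, 0, 0, 0],
    [0, 0, 9, 0, 0, 0, 0],
    [0, 0, 9.2, 0, 0, 0, 0]
  ]
}}

```text
time_s: 15.55
eef_pos: [620.3, -234.0, 106.0]
tcp_rot: [0.818, 0.576, -0.0, -0.0]
ft_force: [-0.1, 0.2, -2.5]
opening: 11.4
finger_force: 78.7
```

```bash
python3 - <<'E'
from h import *
c,W=check((545,-207),'h.png',46)
h=W[near(W,(455,-175),30,95,130)];print('handle',len(h),cv2.minAreaRect(h[:,:2].astype(np.float32)) if len(h)>3 else 0)
c=cam('side');save(c,'i.png');c=cam('scene');a=c['frame'][150:290,200:400][...,::-1]
cv2.imwrite('pics/j.png',np.hstack([cv2.resize(a,None,fx=2,fy=2),cv2.resize(cv2.imread('pics/i.png')[120:260,220:420],None,fx=2,fy=2)]))
to(620.3,-234,90.3,-19.7)
E
```

```text
rim 6789 (array([ 544.10650471, -203.62980441]), np.float64(55.01381443714315)) plane fit dz/dx,dz/dy
sphere 1751 [ 542.07848991 -208.55681823   77.73220706] 14.979642852189814
[ 620.4 -234.   106.1] yaw -19.71 [-1.   0.9 -2. ] [-0.05 -0.11  0.02] 11.147731953679832 78.6684501171112 15.6
handle 2249 ((458.5216979980469, -175.6969451904297), (44.460819244384766, 11.588457107543945), 71.3816909790039)
shift cm [ 0.01 -0.04  1.65] turn z -0.0 eef [ 620.6 -234.2  106.8] yaw -19.7 t 15.7
```

View pics/j.png

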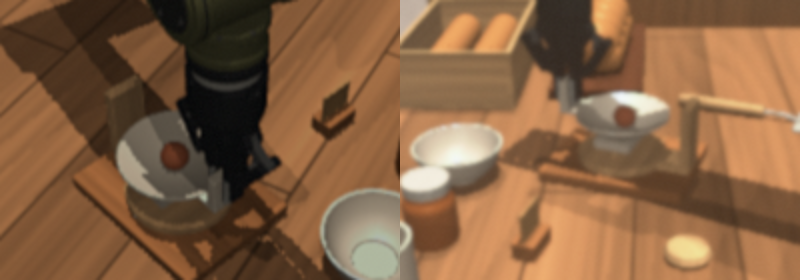

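Both views show the dish level just above the plate with the sweet central. I descend slowly, watching the force.

Call:
{"name": "carry_out", "arguments": {
  "series": [
    [0, 0, 0.05, 0, 0, 0, 0],
    [0, 0, 0.15, 0, 0, 0, 0],
    [0, 0, 0.25, 0, 0, 0, 0],
    [0, 0, 0.35, 0, 0, 0, 0],
    [0, 0, 0.45, 0, 0, 0, 0],
    [0, 0, 0.55, 0, 0, 0, 0],
    [0, 0, 0.65, 0, 0, 0, 0],
    [0, 0, 0.72, 0, 0, 0, 0],
    [0, 0, 0.78, 0, 0, 0, 0],
    [0, 0, 0.8, 0, 0, 0, 0]
  ]
}}

```text
time_s: 16.95
eef_pos: [620.3, -234.0, 98.3]
tcp_rot: [0.818, 0.576, -0.0, -0.0]
ft_force: [-0.4, -0.5, -2.3]
opening: 11.3
finger_force: 78.7
```

Call:
{"name": "carry_out", "arguments": {
  "series": [
    [0, 0, 0.03, 0, 0, 0, 0],
    [0, 0, 0.07, 0, 0, 0, 0],
    [0, 0, 0.12, 0, 0, 0, 0],
    [0, 0, 0.17, 0, 0, 0, 0],
    [0, 0, 0.22, 0, 0, 0, 0],
    [0, 0, 0.27, 0, 0, 0, 0],
    [0, 0, 0.32, 0, 0, 0, 0],
    [0, 0, 0.36, 0, 0, 0, 0],
    [0, 0, 0.39, 0, 0, 0, 0],
    [0, 0, 0.4, 0, 0, 0, 0]
  ]
}}

```text
time_s: 18.2
eef_pos: [620.4, -233.9, 94.4]
tcp_rot: [0.818, 0.576, 0.0, -0.0]
ft_force: [0.2, 1.6, -1.3]
opening: 11.2
finger_force: 78.8
```

Call:
{"name": "carry_out", "arguments": {
  "series": [
    [0, 0, 0.03, 0, 0, 0, 0],
    [0, 0, 0.07, 0, 0, 0, 0],
    [0, 0, 0.12, 0, 0, 0, 0],
    [0, 0, 0.17, 0, 0, 0, 0],
    [0, 0, 0.22, 0, 0, 0, 0],
    [0, 0, 0.27, 0, 0, 0, 0],
    [0, 0, 0.31, 0, 0, 0, 0],
    [0, 0, 0.34, 0, 0, 0, 0],
    [0, 0, 0.36, 0, 0, 0, 0],
    [0, 0, 0.36, 0, 0, 0, 0]
  ]
}}

```text
time_s: 19.45
eef_pos: [620.3, -234.0, 90.7]
tcp_rot: [0.818, 0.576, 0.0, -0.0]
ft_force: [0.5, 0.8, -0.4]
opening: 11.1
finger_force: 78.9
```

```bash
python3 - <<'E'
from h import *
check((545,-207),None,30)
to(620.3,-234,90.3,-19.7)
E
```

```text
rim 7725 (array([ 544.22567657, -204.10710458]), np.float64(55.388000506799486)) plane fit dz/dx,dz/dy
sphere 1729 [ 542.06563114 -208.29574244   62.38935891] 15.014870231471175
[ 620.3 -234.    90.7] yaw -19.71 [ 0.3  1.2 -0.9] [ 0.38 -0.07 -0.09] 11.311867510083788 78.90270709991455 19.5
shift cm [ 0.   -0.    0.04] turn z -0.0 eef [ 620.3 -234.    90.7] yaw -19.7 t 19.5
```

Call:
{"name": "carry_out", "arguments": {
  "series": [
    [0, 0, 0.02, 0, 0, 0, 0],
    [0, 0, 0.04, 0, 0, 0, 0],
    [0, 0, 0.06, 0, 0, 0, 0],
    [0, 0, 0.06, 0, 0, 0, 0],
    [0, 0, 0.06, 0, 0, 0, 0.05],
    [0, 0, 0.06, 0, 0, 0, 0.08],
    [0, 0, 0.06, 0, 0, 0, 0.11],
    [0, 0, 0.06, 0, 0, 0, 0.13],
    [0, 0, 0.06, 0, 0, 0, 0.15],
    [0, 0, 0.06, 0, 0, 0, 0.17]
  ],
  "squeeze": 30
}}

```text
time_s: 20.75
eef_pos: [620.2, -234.4, 89.8]
tcp_rot: [0.818, 0.576, -0.0, 0.0]
ft_force: [-0.8, -0.5, 0.2]
opening: 14.4
finger_force: 0.0
```

```bash
python3 - <<'E'
from h import *
check((545,-207),None,30)
E
```

```text
rim 7422 (array([ 544.10185696, -203.6756609 ]), np.float64(55.16518217941223)) plane fit dz/dx,dz/dy
sphere 1742 [ 542.11962861 -208.31561346   62.18187144] 15.025565533736506
[ 620.2 -234.4   89.9] yaw -19.71 [-0.1  0.6 -0.8] [-0.04 -0.03 -0.03] 14.536156104986082 0.0 20.8
```

The dish is seated: the sweet centre is at z 62.2, and 62 is expected. I rise and go over the handle.

Call:
{"name": "carry_out", "arguments": {
  "series": [
    [0, 0, 0, 0, 0, 0, 0.2],
    [0, 0, 0, 0, 0, 0, 0.24],
    [0, 0, 0, 0, 0, 0, 0.28],
    [0, 0, -0.5, 0, 0, 0, 0.32],
    [0, 0, -1.5, 0, 0, 0, 0.34],
    [0, 0, -3, 0, 0, 0, 0.34],
    [0, 0, -5, 0, 0, 0, 0.34],
    [0, 0, -7.5, 0, 0, 0, 0.5],
    [0, 0, -9.5, 0, 0, 0, 0.6],
    [0, 0, -10.5, 0, 0, 0, 0.6]
  ]
}}

```text
time_s: 22.05
eef_pos: [621.1, -234.4, 197.8]
tcp_rot: [0.818, 0.576, 0.001, 0.001]
ft_force: [-0.2, 0.0, -0.4]
opening: 51.2
finger_force: 0.0
```

Call:
{"name": "carry_out", "arguments": {
  "series": [
    [0, -0.8, 0, 0, 0, 0, 0.6],
    [0, -3, 0, 0, 0, 0, 0.6],
    [0, -6, 0, 0, 0, 0, 0.6],
    [0, -9, 0, 0, 0, 0, 0.6],
    [0, -12, 0, 0, 0, 0, 0.6],
    [0, -14.5, 0, 0, 0, 0, 0.6],
    [0, -16.5, 0, 0, 0, 0, 0.6],
    [0, -17.3, 0, 0, 0, 0, 0.6],
    [0, -17.5, 0, 0, 0, 0, 0.6],
    [0, -17.5, 0, 0, 0, 0, 0.6]
  ]
}}

```text
time_s: 23.3
eef_pos: [455.8, -175.1, 195.0]
tcp_rot: [0.818, 0.576, -0.0, -0.0]
ft_force: [0.1, 0.6, 0.2]
opening: 51.5
finger_force: 0.0
```

```bash
python3 - <<'E'
from h import *
c,W=check((545,-207),'k.png',30)
h=W[near(W,(455.6,-175),35,100,120)];print('handle',len(h),h[:,2].max(),cv2.minAreaRect(h[:,:2].astype(np.float32)))
t=W[near(W,(620.3,-234),35,85,112)];print('tab',len(t),cv2.minAreaRect(t[:,:2].astype(np.float32)) if len(t)>5 else 0)
to(455.6,-175,94,-19.7)
b=W[near(W,(545,-207),145,13,22)];print('board',len(b),cv2.minAreaRect(b[:,:2].astype(np.float32)))
E
```

```text
rim 3705 (array([ 545.97165417, -207.80699608]), np.float64(57.43798856942107)) plane fit dz/dx,dz/dy
sphere 521 [ 541.57301558 -207.98812626   62.77028458] 14.485339355881116
[ 455.9 -175.2  195. ] yaw -19.71 [0.2 0.5 0.1] [-0.02 -0.02  0.03] 51.35647147967548 0.0 23.35
handle 931 114.02130241703406 ((455.52923583984375, -173.8826141357422), (43.2539176940918, 13.668490409851074), 70.61931610107422)
tab 1346 ((618.7195434570312, -234.6383819580078), (40.00389099121094, 14.006044387817383), 72.00042724609375)
shift cm [ 0.   -0.04 10.1 ] turn z -0.0 eef [ 455.9 -175.2  195. ] yaw -19.7 t 23.35
board 7208 ((541.8534545898438, -204.40982055664062), (150.144287109375, 199.5969696044922), 73.20331573486328)
```

View pics/k.png

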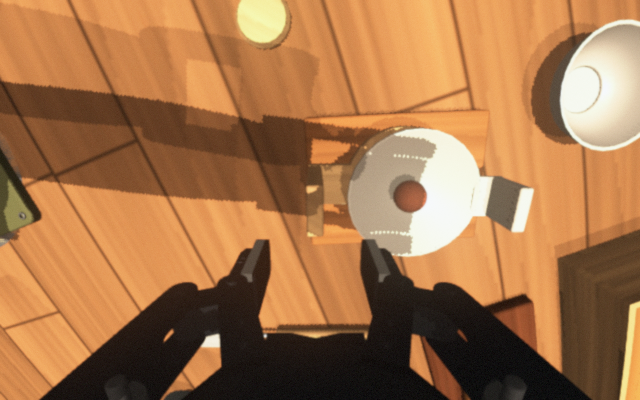

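The picture shows the handle slab at (315,205) between the fingers, and the dish seated at (415,192) with the sweet central. The board is at (541.9,-204.4), yaw -16.8°. I descend onto the handle and close gently.

Call:
{"name": "carry_out", "arguments": {
  "series": [
    [0.1, 0, 1, 0, 0, 0, 0.5],
    [0.1, 0, 3, 0, 0, 0, 0.45],
    [0.1, 0, 5, 0, 0, 0, 0.4],
    [0.1, 0, 7, 0, 0, 0, 0.4],
    [0.1, 0, 8.5, 0, 0, 0, 0.4],
    [0.1, 0, 9.6, 0, 0, 0, 0.4],
    [0.1, 0, 10.1, 0, 0, 0, 0.4],
    [0.1, 0, 10.1, 0, 0, 0, 0.36],
    [0.1, 0, 10.1, 0, 0, 0, 0.33],
    [0.1, 0, 10.1, 0, 0, 0, 0.3]
  ]
}}

```text
time_s: 24.6
eef_pos: [456.3, -174.3, 94.8]
tcp_rot: [0.818, 0.576, 0.0, 0.001]
ft_force: [0.4, -0.7, 0.3]
opening: 25.8
finger_force: 0.0
```

Call:
{"name": "carry_out", "arguments": {
  "series": [
    [0, 0, 0, 0, 0, 0, 0.27],
    [0, 0, 0, 0, 0, 0, 0.24],
    [0, 0, 0, 0, 0, 0, 0.22],
    [0, 0, 0, 0, 0, 0, 0.2],
    [0, 0, 0, 0, 0, 0, 0.18],
    [0, 0, 0, 0, 0, 0, 0.16],
    [0, 0, 0, 0, 0, 0, 0.14],
    [0, 0, 0, 0, 0, 0, 0.1],
    [0, 0, 0, 0, 0, 0, 0.05],
    [0, 0, 0, 0, 0, 0, 0]
  ],
  "squeeze": 60
}}

```text
time_s: 25.85
eef_pos: [456.0, -174.0, 94.2]
tcp_rot: [0.818, 0.576, 0.0, -0.0]
ft_force: [-0.9, 1.6, 2.6]
opening: 13.1
finger_force: 58.9
```

Call:
{"name": "carry_out", "arguments": {
  "series": [
    [0, 0, 0, 0, 0, 0, 0],
    [0, 0, 0, 0, 0, 0, 0],
    [0, 0, 0, 0, 0, 0, 0],
    [0, 0, -0.05, 0, 0, 0, 0],
    [0, 0, -0.1, 0, 0, 0, 0],
    [0, 0, -0.2, 0, 0, 0, 0],
    [0, 0, -0.3, 0, 0, 0, 0],
    [0, 0, -0.4, 0, 0, 0, 0],
    [0, 0, -0.5, 0, 0, 0, 0],
    [0, 0, -0.5, 0, 0, 0, 0]
  ],
  "squeeze": 115
}}

```text
time_s: 27.1
eef_pos: [455.9, -174.1, 99.2]
tcp_rot: [0.818, 0.576, -0.0, 0.0]
ft_force: [0.3, -0.4, -3.4]
opening: 12.9
finger_force: 112.0
```

```bash
python3 - <<'E'
from h import *
c,W=check((545,-207),'l.png',35)
r=W[near(W,(545,-207),62,60,82)];m=np.hypot(*(r[:,:2]-[545,-207]).T)>52;r=r[m]
print('tilt',np.linalg.lstsq(np.c_[r[:,:2]-[545,-207],np.ones(len(r))],r[:,2],rcond=None)[0])
E
```

```text
rim 6879 (array([ 547.33637096, -206.53641627]), np.float64(56.062994494058884)) plane fit dz/dx,dz/dy
sphere 1442 [ 541.34404727 -208.59682038   67.0034696 ] 14.749325851140588
[ 455.9 -174.1   99.1] yaw -19.71 [ 0.  -0.1 -3.5] [ 0.14  0.29 -0.02] 13.01393360607612 112.06506729125977 27.15
tilt [7.45066836e-03 1.95536877e-02 6.91562411e+01]
```

Call:
{"name": "carry_out", "arguments": {
  "series": [
    [0, 0, -0.2, 0, 0, 0, 0],
    [0, 0, -0.8, 0, 0, 0, 0],
    [0, 0, -1.9, 0, 0, 0, 0],
    [0, 0, -3.3, 0, 0, 0, 0],
    [0, 0, -4.8, 0, 0, 0, 0],
    [0, 0, -6.3, 0, 0, 0, 0],
    [0, 0, -7.6, 0, 0, 0, 0],
    [0, 0, -8.7, 0, 0, 0, 0],
    [0, 0, -9.3, 0, 0, 0, 0],
    [0, 0, -9.5, 0, 0, 0, 0]
  ]
}}

```text
time_s: 28.4
eef_pos: [456.0, -174.1, 194.4]
tcp_rot: [0.818, 0.576, 0.0, 0.0]
ft_force: [-0.2, 0.5, -3.5]
opening: 13.2
finger_force: 112.2
```

```bash
python3 - <<'E'
from h import *
c,W=check((545,-207),None,130)
plan((545.3,-206.1),(542,-204.5),-19.6,-106.8,194,194,4,-95)
E
```

```text
rim 7189 (array([ 547.20572716, -206.60350706]), np.float64(56.19154740314)) plane fit dz/dx,dz/dy
sphere 1503 [ 541.54195828 -208.55418197  162.14277156] 14.798239901667085
[ 455.9 -174.   194.3] yaw -19.71 [-0.5 -0.4 -3.6] [ 0.16  0.3  -0.03] 12.897529254058497 112.1911633014679 28.45
[[0.0, -0.0, -0.0, 0.0, 0.0, 0.0, 0.0], [0.02, -0.0, -0.0, 0.0, 0.0, 0.002, 0.0], [0.05, -0.0, -0.0, 0.0, 0.0, 0.006, 0.0], [0.12, -0.0, -0.0, 0.0, 0.0, 0.013, 0.0], [0.23, -0.0, -0.0, 0.0, 0.0, 0.024, 0.0], [0.39, -0.0, -0.0, 0.0, 0.0, 0.041, 0.0], [0.59, 0.0, -0.0, 0.0, 0.0, 0.062, 0.0], [0.84, 0.02, -0.0, 0.0, 0.0, 0.088, 0.0], [1.14, 0.04, -0.0, 0.0, 0.0, 0.12, 0.0], [1.49, 0.08, -0.0, 0.0, 0.0, 0.158, 0.0]]
[[0.41, -0.0, -0.0, 0.0, 0.0, 0.043, 0.0], [0.86, 0.02, -0.0, 0.0, 0.0, 0.091, 0.0], [1.36, 0.06, -0.0, 0.0, 0.0, 0.143, 0.0], [1.89, 0.14, -0.0, 0.0, 0.0, 0.2, 0.0], [2.45, 0.26, -0.0, 0.0, 0.0, 0.261, 0.0], [3.03, 0.42, -0.0, 0.0, 0.0, 0.326, 0.0], [3.63, 0.63, -0.0, 0.0, 0.0, 0.393, 0.0], [4.23, 0.88, -0.0, 0.0, 0.0, 0.462, 0.0], [4.81, 1.19, -0.0, 0.0, 0.0, 0.532, 0.0], [5.38, 1.53, -0.0, 
[... 157 characters left out ...]
0.31, -0.0, 0.0, 0.0, 0.278, 0.0], [3.14, 0.49, -0.0, 0.0, 0.0, 0.342, 0.0], [3.67, 0.68, -0.0, 0.0, 0.0, 0.403, 0.0], [4.15, 0.9, -0.0, 0.0, 0.0, 0.46, 0.0], [4.59, 1.12, -0.0, 0.0, 0.0, 0.513, 0.0], [4.97, 1.35, -0.0, 0.0, 0.0, 0.561, 0.0], [5.3, 1.56, -0.0, 0.0, 0.0, 0.603, 0.0]]
[[0.35, 0.0, -0.0, 0.0, 0.0, 0.037, 0.0], [0.64, 0.02, -0.0, 0.0, 0.0, 0.069, 0.0], [0.89, 0.04, -0.0, 0.0, 0.0, 0.096, 0.0], [1.08, 0.06, -0.0, 0.0, 0.0, 0.117, 0.0], [1.23, 0.07, -0.0, 0.0, 0.0, 0.133, 0.0], [1.34, 0.09, -0.0, 0.0, 0.0, 0.145, 0.0], [1.4, 0.1, -0.0, 0.0, 0.0, 0.152, 0.0], [1.44, 0.1, -0.0, 0.0, 0.0, 0.156, 0.0], [1.45, 0.11, -0.0, 0.0, 0.0, 0.157, 0.0], [1.45, 0.11, -0.0, 0.0, 0.0, 0.158, 0.0]]
```

Call:
{"name": "carry_out", "arguments": {
  "series": [
    [0, 0, 0, 0, 0, 0, 0],
    [0.02, 0, 0, 0, 0, 0.002, 0],
    [0.05, 0, 0, 0, 0, 0.006, 0],
    [0.12, 0, 0, 0, 0, 0.013, 0],
    [0.23, 0, 0, 0, 0, 0.024, 0],
    [0.39, 0, 0, 0, 0, 0.041, 0],
    [0.59, 0, 0, 0, 0, 0.062, 0],
    [0.84, 0.02, 0, 0, 0, 0.088, 0],
    [1.14, 0.04, 0, 0, 0, 0.12, 0],
    [1.49, 0.08, 0, 0, 0, 0.158, 0]
  ]
}}

```text
time_s: 29.7
eef_pos: [461.8, -160.1, 194.2]
tcp_rot: [0.861, 0.508, 0.0, 0.0]
ft_force: [0.7, -1.2, -4.3]
opening: 12.8
finger_force: 112.2
```

Call:
{"name": "carry_out", "arguments": {
  "series": [
    [0.41, 0, 0, 0, 0, 0.043, 0],
    [0.86, 0.02, 0, 0, 0, 0.091, 0],
    [1.36, 0.06, 0, 0, 0, 0.143, 0],
    [1.89, 0.14, 0, 0, 0, 0.2, 0],
    [2.45, 0.26, 0, 0, 0, 0.261, 0],
    [3.03, 0.42, 0, 0, 0, 0.326, 0],
    [3.63, 0.63, 0, 0, 0, 0.393, 0],
    [4.23, 0.88, 0, 0, 0, 0.462, 0],
    [4.81, 1.19, 0, 0, 0, 0.532, 0],
    [5.38, 1.53, 0, 0, 0, 0.603, 0]
  ]
}}

```text
time_s: 30.95
eef_pos: [501.4, -120.1, 194.2]
tcp_rot: [0.973, 0.229, 0.0, -0.0]
ft_force: [-0.3, 0.1, -3.6]
opening: 12.9
finger_force: 112.1
```

Call:
{"name": "carry_out", "arguments": {
  "series": [
    [0.67, 0.01, 0, 0, 0, 0.071, 0],
    [1.32, 0.07, 0, 0, 0, 0.142, 0],
    [1.96, 0.17, 0, 0, 0, 0.211, 0],
    [2.57, 0.31, 0, 0, 0, 0.278, 0],
    [3.14, 0.49, 0, 0, 0, 0.342, 0],
    [3.67, 0.68, 0, 0, 0, 0.403, 0],
    [4.15, 0.9, 0, 0, 0, 0.46, 0],
    [4.59, 1.12, 0, 0, 0, 0.513, 0],
    [4.97, 1.35, 0, 0, 0, 0.561, 0],
    [5.3, 1.56, 0, 0, 0, 0.603, 0]
  ]
}}

```text
time_s: 32.2
eef_pos: [555.9, -110.4, 194.2]
tcp_rot: [0.998, -0.07, 0.001, -0.0]
ft_force: [0.8, 0.4, -4.2]
opening: 12.9
finger_force: 112.2
```

Call:
{"name": "carry_out", "arguments": {
  "series": [
    [0.35, 0, 0, 0, 0, 0.037, 0],
    [0.64, 0.02, 0, 0, 0, 0.069, 0],
    [0.89, 0.04, 0, 0, 0, 0.096, 0],
    [1.08, 0.06, 0, 0, 0, 0.117, 0],
    [1.23, 0.07, 0, 0, 0, 0.133, 0],
    [1.34, 0.09, 0, 0, 0, 0.145, 0],
    [1.4, 0.1, 0, 0, 0, 0.152, 0],
    [1.44, 0.1, 0, 0, 0, 0.156, 0],
    [1.45, 0.11, 0, 0, 0, 0.157, 0],
    [1.45, 0.11, 0, 0, 0, 0.158, 0]
  ]
}}

```text
time_s: 33.45
eef_pos: [569.6, -113.7, 194.1]
tcp_rot: [0.989, -0.147, 0.0, 0.0]
ft_force: [-0.1, -0.1, -3.6]
opening: 13.0
finger_force: 112.2
```

```bash
python3 - <<'E'
from h import *
c,W=check((542,-204.5),'m.png',130)
a=cam('scene')['frame'][110:320,180:480][...,::-1];cv2.imwrite('pics/n.png',np.vstack([cv2.resize(a,(400,280)),cv2.resize(c['frame'],(400,250))[...,::-1]]))
s=get_state();p=s['eef_pos'][:2]+95*np.array([np.cos(yaw(s)),np.sin(yaw(s))]);print('centre',p)
E
```

```text
rim 6838 (array([ 541.38728161, -207.09114971]), np.float64(56.02802353498967)) plane fit dz/dx,dz/dy
sphere 1620 [ 538.76469558 -201.6137974   161.84774208] 14.908566815264663
[ 569.6 -113.7  194.1] yaw -106.92 [-0.5  0.7 -4.2] [ 0.3  -0.12  0.04] 13.088114999387553 112.19820857048035 33.5
centre [ 541.90959605 -204.59193281]
```

View pics/n.png

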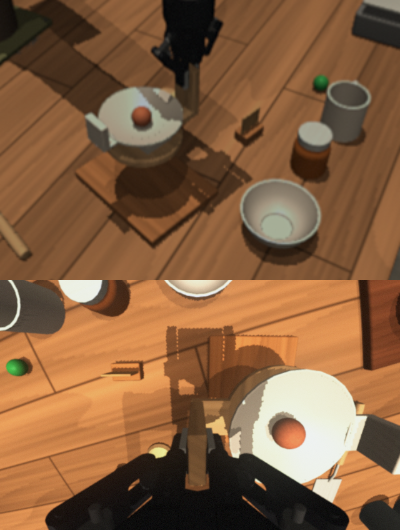

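The scene picture shows the paddle held level over the board, with the handle across its long sides, and the sweet in the middle of the dish at (142,116). I let it settle and hand in.

Call:
{"name": "carry_out", "arguments": {
  "series": [
    [0, 0, 0, 0, 0, 0, 0],
    [0, 0, 0, 0, 0, 0, 0],
    [0, 0, 0, 0, 0, 0, 0],
    [0, 0, 0, 0, 0, 0, 0],
    [0, 0, 0, 0, 0, 0, 0],
    [0, 0, 0, 0, 0, 0, 0],
    [0, 0, 0, 0, 0, 0, 0],
    [0, 0, 0, 0, 0, 0, 0],
    [0, 0, 0, 0, 0, 0, 0],
    [0, 0, 0, 0, 0, 0, 0]
  ]
}}

```text
time_s: 34.8
eef_pos: [569.6, -113.7, 194.1]
tcp_rot: [0.989, -0.147, -0.0, -0.0]
ft_force: [0.4, -0.7, -4.1]
opening: 12.7
finger_force: 112.2
```

```bash
python3 - <<'E'
from h import *
c,W=check((542,-204.5),None,130)
print(ticket.hand_in())
E
```

```text
rim 6829 (array([ 541.4276106 , -207.11853162]), np.float64(55.993349848678676)) plane fit dz/dx,dz/dy
sphere 1617 [ 538.84641207 -201.58506599  161.88852949] 14.842425788539964
[ 569.6 -113.7  194.1] yaw -106.91 [-0.1 -0.5 -4.7] [ 0.36 -0.09  0.02] 12.661397413620278 112.17910051345825 34.85
the job is handed in; nothing more can be done
None
```

The job is handed in (no verdict shown) at about 35 s: the dish is seated on the paddle's pegs, and the arm holds the paddle by its handle 10 cm above the board's middle, turned a quarter turn, still and with no visible tilt, the sweet about 4 mm from the dish's centre.

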